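# Set the bench suction for cementing a sole

## Task

Get the bench suction ready for cementing: push the slide gate at the foot of the grey suction hose fully shut, until its spring catch snaps in behind it, and swing the fume hood so that it hangs centred over the outsole lying on the plywood board. Let go of both and leave the other things on the bench where they are.

Things in the scene. Friction and masses are not known exactly. Their poses are not given: they have to be found in the camera images.
- trunk: Suction trunk: galvanised sheet box 180 x 560 x 110 mm standing on the far part of the bench, fixed to it. Origin: centre of its underside, on the bench top. Its -x axis points out of its front (towards the robot), its y axis runs along it, z up. Gate inlet on its top at x 0, y +170 mm; hood pivot at x -40, y -190 mm. A jar and a tin stand on its top between the two.
- gate_push (a point): Middle of the outward (trunk -x) push face of the gate blade's upturned end plate: 4 mm thick, 70 mm wide along the trunk's y, with a 10 mm thick rolled top edge whose axis is 18 mm above this point; the flat blade (top 16 mm below this point) runs from it to the inlet. Push it along the trunk's +x to shut. Nothing stands at its height within 45 mm in front of the plate.
- gate_inlet (a point): Centre of the gate inlet at the blade's height (150 mm over the bench), fixed to the trunk. Its square cast frame is 100 x 100 x 24 mm; the hose elbow above is 68 mm thick, up to 265 mm over the bench, and leads to the back. Shut, the push face is 129 mm in front (trunk -x) of this point.
- gate (a joint): Opening of the slide gate in m: 0 fully shut (on its stop), 0.070 fully open. Pushing it takes about 4 N, rising to about 15 N over the last 35 mm as a tooth on the blade's +y edge pushes the catch aside; it stays where left. The catch drops in only in the last 2 to 6 mm of travel, so push right onto the stop (20 N is enough); snapped in, it keeps the gate from being pulled open.
- catch (a joint): Spring catch: a thin steel finger with a roller, 50 mm long, pivoted beside the blade's +y edge on the front of the gate's frame. Angle outwards in rad: 0 at rest (both before the tooth comes and when it has snapped in behind the tooth), about 0.18 while the tooth holds it out.
- hood_pivot (a point): Vertical swivel axis of the hood arm, at the foot of the arm (165 mm above the bench), fixed to the trunk.
- hood_arm (a joint): Angle of the hood arm about the vertical pivot in rad: 0 when it points straight out of the trunk's front (-x), positive turned anticlockwise seen from above (towards the trunk's -y); limits -1.25 and 1.05. The arm is held by friction (2 to 3 N at the handle) and stays where it is released.
- hood_mouth (a point): Centre of the hood's round mouth (132 mm across, looking down), 240 mm from the pivot axis and 125 mm above the bench. The arm's tube is 50 mm thick with its axis 100 mm above this point.
- hood_handle (a point): Middle of the black bar handle on top of the arm's tube: a level round bar 12 mm thick and 80 mm long lying along the arm (on the line from the pivot to the hood), 185 mm from the pivot axis, 283 mm above the bench, with 27 mm free under it. It can be gripped from above across the bar.
- sole_mid (a point): Middle of the leather outsole (286 x 94 mm, 6 mm thick), on its upper face 22 mm above the bench. It lies fixed on a plywood board 170 x 310 x 16 mm, square to the line to the hood pivot, 240 mm from the pivot axis, so the hood can be brought exactly over it.
- last: Yellow shoe last standing sole down, 266 x 92 x 155 mm, loose; to be left alone. Origin: underside, middle.
- jar: Steel cement jar with black lid, 76 mm across, 95 mm tall, loose on the trunk's top; to be left alone. Origin: centre of its underside.
- tin: Flat steel tin 93 x 68 x 40 mm, loose on the trunk's top; to be left alone. Origin: centre of its underside.
- hammer: Hammer about 0.3 m long lying on the bench in front of and below the gate, loose; to be left alone. Origin: on its underside.
- pincers: Blue-handled pincers 190 x 110 x 22 mm lying on the bench between board and gate, loose; to be left alone. Origin: underside, at the rivet.
- marker: Marking wheel with a wooden handle, 190 mm long, lying on the bench, loose; to be left alone. Origin: underside, at the ferrule.

How it is judged:
By the outcome, as a careful person would: the job done as asked, in the order asked, and still so for the second after the job is handed in, with the robot touching nothing.
It also fails if it takes over 45 s, if anything falls off the work surface, if the arm or the gripper's body presses on something with over 40 N, if the wrist force passes 120 N, or if a joint passes its speed limit or range.

## Robot

A 7-joint arm with a two-finger parallel gripper is mounted at the origin on the work surface. World frame = base frame: x ahead of the robot, y to its left, z up, the work surface at z = 0. Lengths are in m, angles in rad, forces in N, time in s.
With the tool pointing down it reaches from about 0.35 to 0.9 m from the base axis. Payload 8.1 kg.
Tool frame: the origin (TCP) lies at the centre of the arm's flange, where the gripper is bolted on; the fingertips stand 178 mm ahead of it and the grasp point (between the pads) lies 159 mm ahead of it; x points along the fingers, z is the direction in which the jaws open and shut, and the axes are right-handed (so a half turn about x gives the same grasp; the last joint's range is limited). The gripper opens to 92 mm and grips with 3 to 60 N. Pads are 19 mm wide; open, the fingers measure 130 mm over their backs; the gripper's body (75 mm by 190 mm) begins 47 mm behind the grasp point.
Start: joints at [-1.389, 0.434, 0.025, 1.573, -0.012, 1.134, -0.075], TCP at [0.176, 0.6, 0.405] pointing down, gripper open.
Joint ranges: [-2.62, 2.62], [-0.44, 2.09], [-1.27, 1.32], [0.08, 2.57], [-1.32, 4.46], [0.12, 2], [-2.74, 2.74]. Speed limits (rad/s): [2.22, 2.22, 3.01, 3.01, 3.14, 3.14, 3.14].

## Interface

Orientations are given as a rotation vector (axis times angle).
In Python, from cell import arm, get_image, search_frame, pinpoint gives the robot as it stands.
- The arm moves only by the tool arm_command, never from a script. Its argument "motion" is a list of rows, each a list of 7 numbers: the finger opening in mm, from 0 to 91.8, then the shift along the tool's x, y, z in mm, then the turn, a rotation vector about the tool's x, y, z in degrees. In form: [[fingers, x, y, z, ax, ay, az], ...]. A call has 1 to 5 rows; each row shifts and turns the commanded pose from where the row before left it, along the tool's axes as they then stand; what a row does not reach is not made up. A row lasts 1/8 s, in which the tool goes at most 62.5 mm and 10.7 degrees, less where a joint would pass 70% of its speed; a pose out of reach is approached as far as the arm can. A call with a gripper value outside its range is refused whole. The fingers move at their own pace and stop on an object; "newtons" is the grip in N (left out, the last holds). Time passes only in rows, so rows that do not move let the fingers close. It gives the time, the measured TCP pose, the force and the opening at its end, in the units of the state.
- arm.observe(): the state, without advancing time (a new reading comes with each control period).
- get_image(name): name is "scene" or "top" or "wrist"; returns a dict with "frame" (384x512x3 uint8, red, green, blue), "range_z" (384x512 float32, m along the optical axis (not along the pixel's ray), 0 where there is no reading), "K" (3x3 intrinsics, pixels), "origin" and "rotation" of the camera in the world; the wrist camera has in their place "tool_from_camera" (4x4, takes a point from camera to tool coordinates, whose origin is the TCP and whose axes are the tool frame's). Camera axes: x right, y down, z forward; pixel columns grow to the right and rows downward; lengths in m; the calibration is good to about 2 mm. The wrist camera is an equidistant fisheye: a pixel r from the principal point sees the ray r / f radians off the axis. A picture is of the moment at which its call begins: read the wrist's pose just before it.
- arm.sign_off(): hands the job in, once; it reports no verdict.
Trained networks look in the newest picture that a camera, given by its name, has taken for a name from the list of things; names that differ only in an ending like _2 or _b are one class to them, and where a whole thing is asked for, a point or a joint stands for the part that bears it (a point fixed in the world has none). Each returns a list of dicts, best first, with "p" (0 to 1); they miss things now and then, are a little off and sometimes report something else, mostly with a low value. They report only what shows in the picture. A call takes as long as a camera call.
- search_frame(camera, target): "point" ([x, y, z] in m, in world coordinates, good to about 4 mm: the middle of the surface that is visible of it).
- pinpoint(camera, target): "point" ([x, y, z] in m, in world coordinates, good to about 4 mm: a listed point, or the origin of a listed thing).
The state is a dict: "clock": time; "joints": joint angles; "dq": joint speeds; "joint_efforts": joint torques, N m; "position": TCP position; "ee_rot": TCP orientation; "force": force on the tool from outside, world axes, zero at the start; "ft_torque": the same for the moment, N m; "width": opening from 0.0 (shut) to 1.0 (fully open).
Only numpy, scipy, OpenCV 4.12 (cv2) and the standard library are available. Lean on these libraries where they do the work, as an engineer would, in place of code of your own. Each camera call takes 0.05 s, during which the arm holds its last target. There are 200 camera calls.

## Working session

There is one attempt and no reset: what is moved stays moved. The work goes in short steps, Python scripts to look and compute and a tool call to move; the robot and the scene stay as the last step left them, time stands still between calls to the robot, and variables do not carry over. Pictures are saved under pics/ and viewed, about 8 in all and at most 12, crops included, and the job is handed in when it is done.

Besides the shell and the picture viewer there is one more tool, called after "Emit:" as a command line: name --pt "numbers of a row" for each row, then --argument value for the rest. arm_command: Moves the arm, as the interface text tells. Its arguments: {"type":"object","properties":{"motion":{"type":"array"},"newtons":{"type":"number"}},"required":["motion"]}

```bash
mkdir -p pics
cat > h.py <<'E'
import numpy as np,cv2
from scipy.spatial.transform import Rotation as R
from cell import arm,get_image,search_frame,pinpoint
np.set_printoptions(precision=4,suppress=True)
def save(name,fn):
    d=get_image(name); cv2.imwrite('pics/'+fn,cv2.cvtColor(d['frame'],cv2.COLOR_RGB2BGR)); return d
def st():
    s=arm.observe(); print(s['clock'],np.array(s['position']),'rv',np.array(s['ee_rot']),'F',np.array(s['force']),s['width']); return s
E
python3 - <<'E'
from h import *
s=st(); print(R.from_rotvec(s['ee_rot']).as_matrix())
ims=[]
for c in ['scene','top']:
    d=get_image(c); ims.append(d['frame']); print(c,d['origin'])
    for t in ['trunk','gate_push','gate_inlet','hood_pivot','hood_mouth','hood_handle','sole_mid','last','jar','tin','hammer','pincers','marker','catch']:
        try:
            r=pinpoint(c,t) if t!='catch' else search_frame(c,t)
            print(t,[(np.array(q['point']).round(3).tolist(),round(q['p'],2)) for q in r[:2]])
        except Exception as e: print(t,e)
for n,i in zip('ab',ims): cv2.imwrite(f'pics/{n}.png',cv2.cvtColor(i,cv2.COLOR_RGB2BGR))
E
```

```text
0.0 [0.1756 0.5996 0.4039] rv [-0.998   1.3319  0.9961] F [-1.082   0.0393 -0.1022] 1.0002207947081603
[[-0.0003 -0.9597  0.281 ]
 [-0.0016  0.281   0.9597]
 [-1.     -0.0002 -0.0017]]
scene [ 0.9801 -0.6869  1.3003]
trunk [([0.745, 0.011, 0.002], 0.81), ([0.522, -0.054, 0.124], 0.26)]
gate_push [([0.547, 0.153, 0.17], 0.83)]
gate_inlet [([0.49, -0.22, 0.024], 0.71), ([0.729, 0.175, 0.154], 0.56)]
hood_pivot [([0.731, -0.182, 0.164], 0.85), ([0.446, 0.089, -0.001], 0.42)]
hood_mouth [([0.524, -0.05, 0.124], 0.89), ([0.727, -0.184, 0.162], 0.18)]
hood_handle [([0.578, -0.082, 0.29], 0.64)]
sole_mid [([0.492, -0.218, 0.026], 0.69), ([0.557, 0.147, -0.002], 0.57)]
last [([0.396, 0.398, 0.003], 0.73), ([0.75, -0.089, 0.11], 0.16)]
jar [([0.753, 0.04, 0.112], 0.61)]
tin [([0.751, -0.091, 0.112], 0.6)]
hammer [([0.555, 0.147, 0.0], 0.91)]
pincers [([0.444, 0.09, 0.001], 0.57)]
marker [([0.34, 0.25, -0.001], 0.62), ([0.398, 0.397, 0.001], 0.22)]
catch [([0.628, 0.208, 0.163], 0.43), ([0.56, 0.112, 0.024], 0.26)]
top [0.4329 0.0684 1.2533]
trunk [([0.744, 0.006, -0.006], 0.81)]
gate_push [([0.543, 0.155, 0.171], 0.66)]
gate_inlet [([0.727, 0.181, 0.149], 0.85)]
hood_pivot [([0.73, -0.19, 0.167], 0.95)]
hood_mouth [([0.525, -0.054, 0.127], 0.6)]
hood_handle [([0.572, -0.079, 0.285], 0.64)]
sole_mid [([0.491, -0.219, 0.023], 0.9)]
last [([0.393, 0.404, 0.004], 0.69)]
jar [([0.527, -0.056, 0.126], 0.71)]
tin [([0.751, -0.088, 0.108], 0.8), ([0.747, 0.005, -0.003], 0.51)]
hammer [([0.554, 0.149, -0.0], 0.57)]
pincers [([0.444, 0.091, 0.0], 0.67), ([0.524, -0.054, 0.124], 0.5)]
marker [([0.338, 0.254, 0.001], 0.72), ([0.749, 0.004, -0.001], 0.31)]
catch [([0.634, 0.211, 0.162], 0.45)]
```

View pics/a.png

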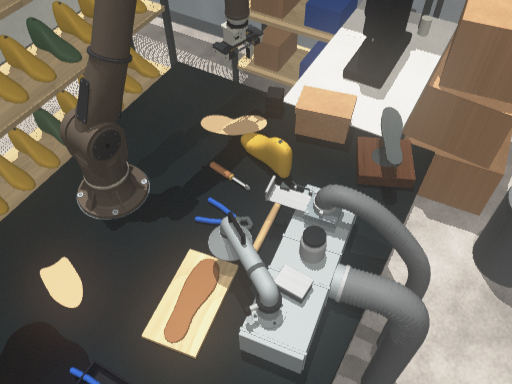

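View pics/b.png

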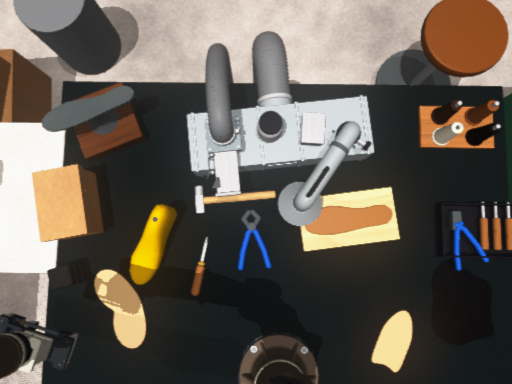

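The scene view shows the gate at (295,195), the hood at (230,240) over the pincers, and the sole board at (190,300). The top view shows a trunk yaw of about 6.7°. The networks agree to within about 5 mm: the gate is open about 55 mm and the hood needs a swing of about +40.6°. I'll turn and approach the gate first.

Emit:
arm_command --pt "0 0 0 -20 -7.7 0 0" --pt "0 0 -10 -40 -7.7 0 0" --pt "0 0 -20 -44 -7.6 0 0" --pt "0 0 -26 -44 0 0 0" --pt "0 0 -26 -44 0 0 0" --newtons 20

```text
clock: 2.12
position: [0.2558, 0.4125, 0.405]
ee_rot: [-1.295, 1.151, 1.295]
force: [1.0, 0.3, 0.1]
width: 0.508
```

Emit:
arm_command --pt "0 0 -26 -44 0 0 0" --pt "0 0 -26 -44 0 0 0" --pt "0 0 -26 -44 0 0 0" --pt "0 0 -26 -44 0 0 0" --pt "0 0 -26 -44 0 0 0"

```text
clock: 2.75
position: [0.4106, 0.2091, 0.4051]
ee_rot: [-1.295, 1.151, 1.294]
force: [0.7, 0.1, -0.7]
width: 0.007
```

Emit:
arm_command --pt "0 0 -26 -30 0 0 0" --pt "0 0 -10 -10 0 0 0" --pt "0 0 0 0 0 0 0"

```text
clock: 3.12
position: [0.4504, 0.1749, 0.4047]
ee_rot: [-1.294, 1.152, 1.294]
force: [0.0, 0.6, -0.1]
width: 0.003
```

```bash
cat > g.py <<'E'
from h import *
s=st(); Rm=R.from_rotvec(s['ee_rot']).as_matrix(); p=np.array(s['position'])
print(Rm)
w=save('wrist','w1.png')
P=[]
for c in ['wrist','top','scene']:
    if c!='wrist': get_image(c)
    for t in ['gate_push','gate_inlet','hood_pivot']:
        r=pinpoint(c,t)
        print(c,t,[(np.array(q['point']).round(4).tolist(),round(q['p'],2)) for q in r[:2]])
E
python3 g.py
```

```text
3.125 [0.4504 0.1749 0.4047] rv [-1.2935  1.1524  1.2938] F [ 0.0044  0.5709 -0.0681] 0.0033610766496973313
[[-0.0001 -0.9934 -0.1151]
 [ 0.0001 -0.1151  0.9934]
 [-1.      0.0001  0.0001]]
wrist gate_push []
wrist gate_inlet []
wrist hood_pivot []
top gate_push [([0.5454, 0.1553, 0.1692], 0.69)]
top gate_inlet [([0.725, 0.1791, 0.1483], 0.77)]
top hood_pivot [([0.7273, -0.1804, 0.164], 0.89)]
scene gate_push [([0.5461, 0.1547, 0.1669], 0.58)]
scene gate_inlet [([0.724, 0.1748, 0.1531], 0.9), ([0.7505, -0.0887, 0.1098], 0.37)]
scene hood_pivot [([0.7277, -0.186, 0.1633], 0.75), ([0.4435, 0.0868, 0.0018], 0.72)]
```

Emit:
arm_command --pt "0 0 -31 -16 0 0 0" --pt "0 0 -30 -15 0 0 0" --pt "0 25 0 0 0 0 0" --pt "0 37 0 0 0 0 0" --pt "0 0 0 0 0 0 0"

```text
clock: 4.35
position: [0.5134, 0.151, 0.3407]
ee_rot: [-1.293, 1.157, 1.297]
force: [-0.3, 0.6, 0.8]
width: 0.004
```

Run:
```python
from h import *
s=st(); save('wrist','w1.png'); a=get_image('scene')['frame'][130:260,180:400]
cv2.imwrite('pics/c.png',cv2.cvtColor(cv2.resize(a,None,fx=3,fy=3),cv2.COLOR_RGB2BGR))
```

```text
4.35 [0.5134 0.151  0.3407] rv [-1.2935  1.1567  1.2972] F [-0.2608  0.5579  0.8259] 0.004179094501176062
```

View pics/c.png

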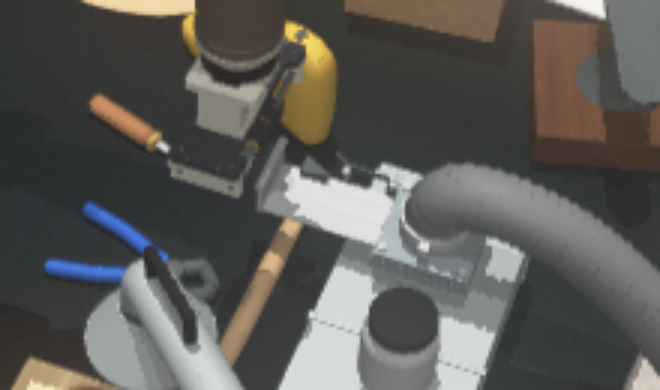

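View pics/w1.png

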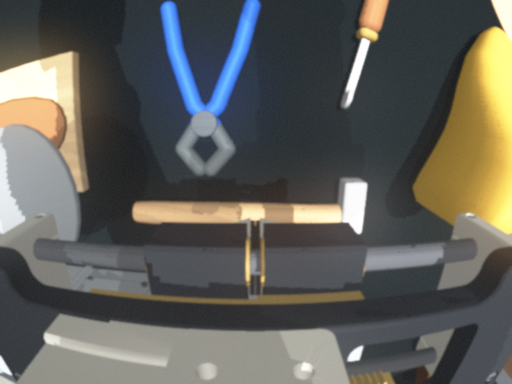

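Emit:
arm_command --pt "0 0 -10 0 0 0 0" --pt "0 0 -10 0 0 0 0" --pt "0 0 -8 0 0 0 0" --pt "0 0 -8 0 0 0 0"

```text
clock: 4.95
position: [0.5505, 0.1556, 0.3428]
ee_rot: [-1.294, 1.152, 1.295]
force: [-4.6, 0.0, 3.2]
width: 0.004
```

Emit:
arm_command --pt "0 0 -8 0 0 0 0" --pt "0 0 -8 0 0 0 0" --pt "0 0 -6 0 0 0 0"

```text
clock: 5.32
position: [0.5715, 0.158, 0.3425]
ee_rot: [-1.293, 1.154, 1.297]
force: [-10.5, -0.4, 8.1]
width: 0.006
```

Emit:
arm_command --pt "0 0 -3 0 0 0 0" --pt "0 0 -2 0 0 0 0" --pt "0 0 0 0 0 0 0"

```text
clock: 5.7
position: [0.5765, 0.1586, 0.3425]
ee_rot: [-1.294, 1.153, 1.296]
force: [-7.9, -0.6, 6.4]
width: 0.005
```

Run:
```python
from h import *
s=st()
a=get_image('scene')['frame'][140:230,240:350]
for t in ['gate_push','gate_inlet']:
    print(t,[(np.array(q['point']).round(4).tolist(),round(q['p'],2)) for q in pinpoint('scene',t)[:2]])
print([(np.array(q['point']).round(4).tolist(),round(q['p'],2)) for q in search_frame('scene','catch')[:2]])
cv2.imwrite('pics/d.png',cv2.cvtColor(cv2.resize(a,None,fx=6,fy=6),cv2.COLOR_RGB2BGR))
```

```text
5.7 [0.5765 0.1586 0.3425] rv [-1.2937  1.1535  1.2962] F [-7.8793 -0.6218  6.4237] 0.0046543109570424904
gate_push [([0.5889, 0.159, 0.1661], 0.92), ([0.7291, -0.1815, 0.1634], 0.36)]
gate_inlet [([0.7258, 0.1755, 0.1531], 0.56), ([0.7282, -0.1826, 0.1631], 0.47)]
[]
```

View pics/d.png

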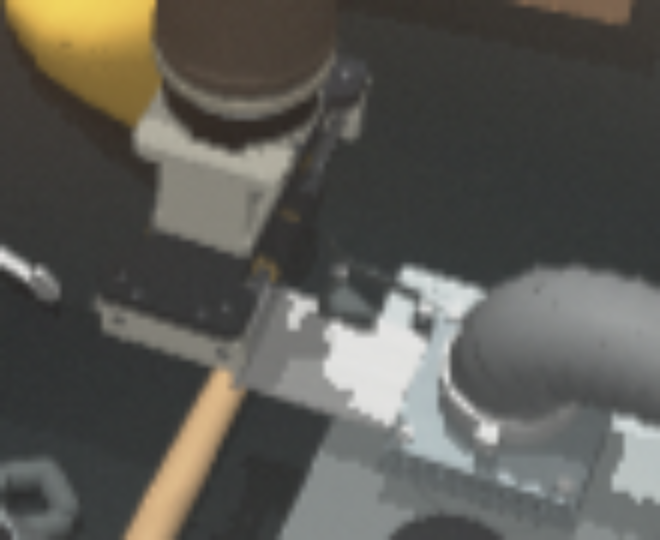

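The plate (260,330 in the crop) follows the fingers, with about 8 mm left to go. I'll push on to the stop.

Emit:
arm_command --pt "0 0 -3 0 0 0 0" --pt "0 0 -3 0 0 0 0" --pt "0 0 0 0 0 0 0"

```text
clock: 6.28
position: [0.5834, 0.1594, 0.3426]
ee_rot: [-1.295, 1.151, 1.294]
force: [-1.2, 0.4, 0.7]
width: 0.003
```

Emit:
arm_command --pt "0 0 -3 0 0 0 0" --pt "0 0 -2 0 0 0 0" --pt "0 0 0 0 0 0 0"

```text
clock: 6.65
position: [0.5855, 0.1597, 0.3423]
ee_rot: [-1.292, 1.158, 1.3]
force: [-18.2, -2.2, 12.8]
width: 0.004
```

Emit:
arm_command --pt "0 0 -1.5 0 0 0 0" --pt "0 0 0 0 0 0 0"

```text
clock: 6.9
position: [0.586, 0.1598, 0.3423]
ee_rot: [-1.291, 1.16, 1.302]
force: [-24.2, -2.6, 16.9]
width: 0.005
```

Emit:
arm_command --pt "0 0 10 0 0 0 0" --pt "0 0 25 0 0 0 0" --pt "0 -40 0 0 0 0 0" --pt "91 -60 0 0 0 0 0" --pt "91 -50 0 0 0 0 0"

```text
clock: 7.52
position: [0.555, 0.1557, 0.4953]
ee_rot: [-1.295, 1.149, 1.292]
force: [1.1, 0.4, -0.3]
width: 0.174
```

```bash
cat > m.py <<'E'
from h import *
s=st(); fr={}
for i in range(2):
  for c in ['scene','top']:
    d=get_image(c); fr[c]=d['frame']
    for t in ['gate_push','gate_inlet','hood_pivot','hood_mouth','hood_handle','sole_mid']:
        print(c,t,[(np.array(q['point']).round(4).tolist(),round(q['p'],2)) for q in pinpoint(c,t)[:1]])
    print('catch',[(np.array(q['point']).round(4).tolist(),round(q['p'],2)) for q in search_frame(c,'catch')[:1]])
E
cat > m1.py <<'E'
from m import *
a=fr['scene'][150:230,250:350]
cv2.imwrite('pics/e.png',cv2.cvtColor(cv2.resize(a,None,fx=7,fy=7),cv2.COLOR_RGB2BGR))
E
python3 m1.py
```

```text
7.525 [0.555  0.1557 0.4953] rv [-1.2953  1.1495  1.2919] F [ 1.0618  0.446  -0.2755] 0.1738928515747297
scene gate_push []
scene gate_inlet [([0.7269, 0.1764, 0.1554], 0.63)]
scene hood_pivot [([0.7287, -0.1813, 0.1622], 0.56)]
scene hood_mouth [([0.5264, -0.0537, 0.1252], 0.87)]
scene hood_handle [([0.5741, -0.0824, 0.2882], 0.93)]
scene sole_mid [([0.4903, -0.2182, 0.0254], 0.96)]
catch []
top gate_push []
top gate_inlet [([0.7273, 0.1797, 0.1488], 0.96)]
top hood_pivot [([0.7295, -0.1836, 0.1651], 0.77)]
top hood_mouth [([0.5227, -0.0542, 0.1231], 0.85)]
top hood_handle [([0.5737, -0.0827, 0.284], 0.73)]
top sole_mid [([0.4878, -0.2201, 0.0218], 0.69)]
catch []
scene gate_push [([0.5958, 0.1568, 0.1671], 0.87)]
scene gate_inlet [([0.728, 0.1761, 0.1543], 0.82)]
scene hood_pivot [([0.7305, -0.1819, 0.1628], 0.65)]
scene hood_mouth [([0.5237, -0.0553, 0.125], 0.84)]
scene hood_handle [([0.5745, -0.0832, 0.2845], 0.91)]
scene sole_mid [([0.491, -0.2195, 0.0256], 0.96)]
catch [([0.6305, 0.2086, 0.1634], 0.55)]
top gate_push []
top gate_inlet [([0.7264, 0.1771, 0.1504], 0.82)]
top hood_pivot [([0.7291, -0.1863, 0.1668], 0.95)]
top hood_mouth [([0.5264, -0.0547, 0.1259], 0.93)]
top hood_handle [([0.572, -0.0843, 0.2809], 0.89)]
top sole_mid [([0.4888, -0.2199, 0.0255], 0.67)]
catch []
```

View pics/e.png

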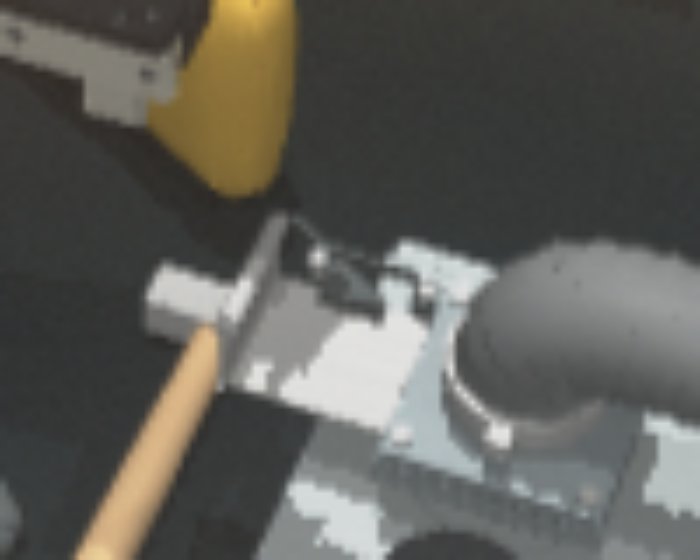

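The catch roller (318,258) now sits in front of the tooth (350,290), and the push force dropped and then rose to 24 N on the stop. The gate is shut and latched. Next is the handle: turn +39.4° about the tool's x and move above it.

Emit:
arm_command --pt "91 0 0 0 9.85 0 0" --pt "91 0 0 0 9.85 0 0" --pt "91 0 0 0 9.85 0 0" --pt "91 0 0 0 9.85 0 0" --pt "91 0 0 0 0 0 0"

```text
clock: 9.75
position: [0.5546, 0.1561, 0.4927]
ee_rot: [-0.78, 1.426, 0.78]
force: [0.6, 0.6, 0.1]
width: 0.989
```

Emit:
arm_command --pt "91 0 -29 -38 0 0 0" --pt "91 0 -29 -38 0 0 0" --pt "91 0 -29 -38 0 0 0" --pt "91 0 -29 -38 0 0 0" --pt "91 0 -29 -39 0 0 0"

```text
clock: 10.38
position: [0.5733, -0.0845, 0.4929]
ee_rot: [-0.783, 1.425, 0.783]
force: [0.8, 0.2, -0.6]
width: 0.991
```

Emit:
arm_command --pt "91 0 0 0 0 0 0"

```text
clock: 10.5
position: [0.5727, -0.088, 0.4931]
ee_rot: [-0.779, 1.428, 0.775]
force: [0.5, 0.1, -0.4]
width: 0.993
```

Run:
```python
from h import *
s=st(); Rm=R.from_rotvec(s['ee_rot']).as_matrix()
save('wrist','w2.png')
H=[]
for c in ['wrist','scene','top']:
    if c!='wrist': get_image(c)
    for q in pinpoint(c,'hood_handle')[:2]:
        print(c,q['p'],np.array(q['point']),'tool mm from grasp pt',1e3*(Rm.T@(np.array(q['point'])-s['position'])-[.159,0,0]))
```

```text
10.5 [ 0.5727 -0.088   0.4931] rv [-0.7786  1.4282  0.7751] F [ 0.5245  0.1036 -0.414 ] 0.9930436403392895
wrist 0.76 [ 0.5725 -0.0826  0.2817] tool mm from grasp pt [52.3424  3.4421  4.7082]
scene 0.9 [ 0.5754 -0.0828  0.2874] tool mm from grasp pt [46.6441  0.8895  6.1062]
top 0.96 [ 0.571  -0.0837  0.2811] tool mm from grasp pt [52.9441  4.1051  2.9709]
```

View pics/w2.png

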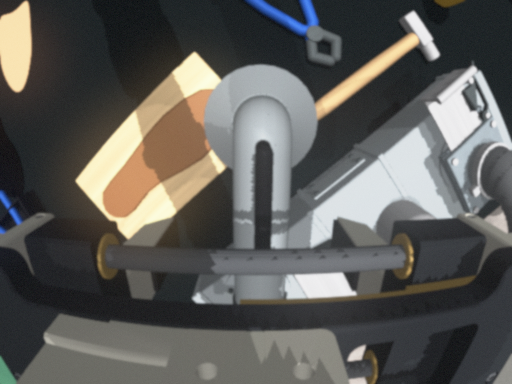

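The wrist view shows the handle bar (263,200) aligned between the fingers. I'll descend and grip.

Emit:
arm_command --pt "91 0 3 4.5 0 0 0" --pt "91 20 0 0 0 0 0" --pt "91 20 0 0 0 0 0" --pt "91 10 0 0 0 0 0" --pt "91 0 0 0 0 0 0"

```text
clock: 11.42
position: [0.5732, -0.0771, 0.4423]
ee_rot: [-0.779, 1.427, 0.78]
force: [0.1, 0.3, 0.5]
width: 0.993
```

Emit:
arm_command --pt "8 0 0 0 0 0 0" --pt "8 0 0 0 0 0 0" --pt "8 0 0 0 0 0 0" --pt "8 0 0 0 0 0 0" --pt "8 0 0 0 0 0 0" --newtons 15

```text
clock: 12.05
position: [0.5732, -0.0777, 0.4428]
ee_rot: [-0.779, 1.427, 0.779]
force: [1.0, -0.0, 0.2]
width: 0.499
```

Emit:
arm_command --pt "8 0 0 0 0 0 0" --pt "8 0 0 0 0 0 0" --pt "8 0 0 0 0 0 0" --pt "8 0 0 0 0 0 0" --pt "8 0 0 0 0 0 0"

```text
clock: 12.68
position: [0.573, -0.0781, 0.4427]
ee_rot: [-0.779, 1.427, 0.779]
force: [-1.3, -2.5, 0.5]
width: 0.123
```

Opening is 11 mm on the 12 mm bar, so it's gripped. I'll swing along the arc.

Emit:
arm_command --pt "8 0 0 -7 -2.1 0 0" --pt "8 0 -0.2 -13.4 -4.1 0 0" --pt "8 0 -0.2 -13.4 -4.1 0 0" --pt "8 0 -0.2 -13.4 -4.1 0 0" --pt "8 0 -0.2 -13.4 -4.1 0 0"

```text
clock: 13.3
position: [0.5477, -0.1317, 0.4426]
ee_rot: [-1.025, 1.314, 1.029]
force: [-1.8, 3.1, 1.0]
width: 0.122
```

Emit:
arm_command --pt "8 0 -0.2 -13.4 -4.1 0 0" --pt "8 0 -0.2 -13.4 -4.1 0 0" --pt "8 0 -0.2 -13.4 -4.1 0 0" --pt "8 0 -0.2 -10 -3.1 0 0" --pt "8 0 0 0 0 0 0"

```text
clock: 13.92
position: [0.5403, -0.1835, 0.4426]
ee_rot: [-1.222, 1.202, 1.225]
force: [-6.9, -2.7, 3.2]
width: 0.127
```

```bash
cat > n.py <<'E'
from h import *
import sys
s=st(); A={}
for i in range(3):
  for c in ['scene','top']:
    get_image(c)
    for t in ['hood_pivot','hood_mouth','hood_handle','sole_mid']:
        for q in pinpoint(c,t)[:1]:
            if q['p']>.5: A.setdefault(t,[]).append(q['point'])
M={k:np.median(v,0) for k,v in A.items()}
for k in M: print(k,len(A[k]),M[k],np.std(A[k],0))
pv=M.get('hood_pivot'); P=pv[:2]
ang=lambda p:(np.degrees(np.arctan2(*(p[:2]-P)[::-1]))%360,np.hypot(*(p[:2]-P)))
for k in M: print(k,ang(M[k]))
print('tcp',ang(np.array(s['position']))); y=R.from_rotvec(s['ee_rot']).as_matrix()[:,1]; print('tool y',np.degrees(np.arctan2(y[1],y[0]))%360)
E
python3 n.py
```

```text
13.925 [ 0.5403 -0.1835  0.4426] rv [-1.2224  1.202   1.2249] F [-6.9142 -2.7454  3.1948] 0.12706009422409184
hood_pivot 6 [ 0.7293 -0.1837  0.1647] [0.0008 0.0009 0.0014]
hood_handle 6 [ 0.5441 -0.1832  0.286 ] [0.002  0.0016 0.0034]
sole_mid 3 [ 0.4911 -0.2203  0.0245] [0.0006 0.001  0.0014]
hood_mouth 4 [ 0.4875 -0.1878  0.1249] [0.0022 0.0129 0.0437]
hood_pivot (np.float64(0.0), np.float64(0.0))
hood_handle (np.float64(179.8453558964039), np.float64(0.1852506747626038))
sole_mid (np.float64(188.7235671523938), np.float64(0.2409878472039618))
hood_mouth (np.float64(180.95957903628465), np.float64(0.24183391511531216))
tcp (np.float64(179.9297358736239), np.float64(0.18901940464213465))
tool y 181.09966277670406
```

```bash
cat > b.py <<'E'
from h import *
d=get_image('top'); K,Rc,o=d['K'],np.array(d['rotation']),np.array(d['origin'])
im=cv2.cvtColor(cv2.imread('pics/b.png'),cv2.COLOR_BGR2RGB)
h=cv2.cvtColor(im,cv2.COLOR_RGB2HSV)
m=cv2.inRange(h,(18,40,150),(35,255,255))|cv2.inRange(h,(5,80,60),(18,255,255))
m[:180]=0;m[260:]=0;m[:,:290]=0;m[:,405:]=0
m=cv2.morphologyEx(m,cv2.MORPH_OPEN,np.ones((3,3)))
v,u=np.nonzero(m); ray=np.c_[u,v,np.ones(len(u))]@np.linalg.inv(K).T@Rc.T
t=(0.016-o[2])/ray[:,2]; P=(o+ray*t[:,None])[:,:2]
r=cv2.minAreaRect((P*1000).astype(np.float32)); print(r); print(cv2.boxPoints(r))
E
python3 b.py
```

```text
Traceback (most recent call last):
  File "b.py", line 9, in <module>
    t=(0.016-o[2])/ray[:,2]; P=(o+ray*t[:,None])[:,:2]
                   ~~~^^^^^
IndexError: too many indices for array: array is 1-dimensional, but 2 were indexed
```

Emit:
arm_command --pt "8 0 -0.2 -9 -2.7 0 0" --pt "8 0 0.5 -9 -2.7 0 0" --pt "8 0 0 -6 -1.9 0 0" --pt "8 0 0 0 0 0 0"

```text
clock: 15.98
position: [0.5416, -0.2071, 0.4426]
ee_rot: [-1.315, 1.138, 1.318]
force: [-7.1, -2.5, 2.6]
width: 0.126
```

```bash
python3 n.py
```

```text
15.975 [ 0.5416 -0.2071  0.4426] rv [-1.3155  1.1378  1.3181] F [-7.1303 -2.4543  2.6482] 0.12626934900465087
hood_pivot 6 [ 0.7299 -0.1844  0.1641] [0.0015 0.0018 0.0027]
hood_handle 6 [ 0.5436 -0.2059  0.2852] [0.0017 0.001  0.0021]
sole_mid 6 [ 0.4898 -0.2185  0.0246] [0.001  0.0015 0.0021]
hood_mouth 4 [ 0.4874 -0.2151  0.1245] [0.1035 0.1683 0.0132]
hood_pivot (np.float64(0.0), np.float64(0.0))
hood_handle (np.float64(186.56793633553704), np.float64(0.18753077747399227))
sole_mid (np.float64(188.06997037044752), np.float64(0.242551901662304))
hood_mouth (np.float64(187.21367343785934), np.float64(0.24448515803622925))
tcp (np.float64(186.88282351898653), np.float64(0.18970546901940258))
tool y 188.40690442384997
```

```bash
sed -i "s/np.array(d\['rotation'\])/R.from_rotvec(d['rotation']).as_matrix()/" b.py; sed -i '2a print(d["rotation"])' b.py
cat >> b.py <<'E'
# hood-rim & handle now
f=d['frame']; cv2.imwrite('pics/f.png',cv2.cvtColor(cv2.resize(f[100:270,270:420],None,fx=4,fy=3.5),cv2.COLOR_RGB2BGR))
E
python3 b.py
```

```text
[-2.1773  2.1453 -0.1015]
((488.4712219238281, -218.04046630859375), (173.11248779296875, 312.1855163574219), 8.321474075317383)
[[ 380.2354  -76.1181]
 [ 425.4171 -385.0168]
 [ 596.707  -359.9628]
 [ 551.5253  -51.0641]]
```

```bash
true
```

Emit:
arm_command --pt "8 0 0 -2.5 0 0 0" --pt "8 0 0 -2 0 0 0" --pt "8 0 0 0 0 0 0" --pt "8 0 0 0 0 0 0"

```text
clock: 18.02
position: [0.5422, -0.2107, 0.4426]
ee_rot: [-1.315, 1.137, 1.32]
force: [-7.7, 0.3, 4.7]
width: 0.127
```

```bash
python3 n.py
```

```text
18.025 [ 0.5422 -0.2107  0.4426] rv [-1.3149  1.1373  1.3196] F [-7.6675  0.3133  4.7066] 0.12679599911167408
hood_pivot 6 [ 0.7288 -0.1849  0.164 ] [0.0006 0.0016 0.0008]
hood_handle 6 [ 0.5445 -0.2106  0.2837] [0.0555 0.2277 0.1041]
sole_mid 6 [ 0.4895 -0.2191  0.0241] [0.0012 0.0012 0.0019]
hood_mouth 4 [ 0.4888 -0.2201  0.1242] [0.0396 0.2691 0.054 ]
hood_pivot (np.float64(0.0), np.float64(0.0))
hood_handle (np.float64(187.92538210348368), np.float64(0.18602683946140677))
sole_mid (np.float64(188.1334543566978), np.float64(0.24173152463011519))
hood_mouth (np.float64(188.34560577145288), np.float64(0.24251812818838925))
tcp (np.float64(187.88277582662812), np.float64(0.18835154217997657))
tool y 188.44655554614528
```

The arm is at about 188.1° and the sole is at 188.1–188.3°, so it's centred within about 1 mm. I'll release and lift.

Emit:
arm_command --pt "91 0 0 0 0 0 0" --pt "91 0 0 0 0 0 0" --pt "91 0 0 0 0 0 0" --pt "91 0 0 0 0 0 0" --pt "91 0 0 0 0 0 0"

```text
clock: 20.15
position: [0.5434, -0.2105, 0.4427]
ee_rot: [-1.318, 1.135, 1.317]
force: [-0.2, -0.5, 0.9]
width: 0.617
```

Emit:
arm_command --pt "91 0 0 0 0 0 0" --pt "91 -15 0 0 0 0 0" --pt "91 -35 0 0 0 0 0" --pt "91 -30 0 0 0 0 0"

```text
clock: 20.65
position: [0.5432, -0.2107, 0.525]
ee_rot: [-1.318, 1.135, 1.316]
force: [-0.2, -0.3, 0.6]
width: 0.985
```

Emit:
arm_command --pt "91 0 10 40 0 0 0" --pt "91 0 20 60 0 0 0" --pt "91 0 20 60 0 0 0" --pt "91 0 0 60 0 0 0" --pt "91 0 0 0 0 0 0"

```text
clock: 21.28
position: [0.4613, 0.0028, 0.524]
ee_rot: [-1.323, 1.129, 1.323]
force: [0.3, -0.9, -0.2]
width: 0.992
```

```bash
cat >> n.py <<'E'
for c in ['scene','top']:
    f=get_image(c)['frame']
    for t in ['gate_push','last','jar','tin','hammer','pincers','marker']:
        print(c,t,[(np.array(q['point']).round(3).tolist(),round(q['p'],2)) for q in pinpoint(c,t)[:1]])
    cv2.imwrite(f'pics/z_{c}.png',cv2.cvtColor(f,cv2.COLOR_RGB2BGR))
E
python3 n.py
```

```text
21.275 [0.4613 0.0028 0.524 ] rv [-1.3226  1.1287  1.3228] F [ 0.2647 -0.8714 -0.2364] 0.9915053202963215
hood_pivot 6 [ 0.7298 -0.184   0.1646] [0.0011 0.0013 0.002 ]
hood_mouth 6 [ 0.4879 -0.2192  0.1249] [0.0007 0.0012 0.0013]
hood_handle 6 [ 0.5442 -0.2098  0.2845] [0.0019 0.0015 0.0023]
sole_mid 3 [ 0.4895 -0.2186  0.0245] [0.0012 0.0006 0.0004]
hood_pivot (np.float64(0.0), np.float64(0.0))
hood_mouth (np.float64(188.2594379798788), np.float64(0.24433429967976253))
hood_handle (np.float64(187.90295395580233), np.float64(0.18727870274006075))
sole_mid (np.float64(188.1835156389338), np.float64(0.24272157918075601))
tcp (np.float64(145.16852819130946), np.float64(0.32705165932393016))
tool y 188.9386908771758
scene gate_push [([0.594, 0.16, 0.168], 0.59)]
scene last [([0.399, 0.401, 0.005], 0.72)]
scene jar [([0.752, 0.038, 0.112], 0.69)]
scene tin [([0.75, -0.092, 0.112], 0.9)]
scene hammer [([0.555, 0.144, -0.004], 0.63)]
scene pincers [([0.445, 0.091, -0.002], 0.68)]
scene marker [([0.34, 0.249, 0.001], 0.7)]
top gate_push [([0.594, 0.16, 0.168], 0.88)]
top last [([0.394, 0.4, 0.005], 0.86)]
top jar [([0.75, 0.035, 0.11], 0.85)]
top tin [([0.752, -0.088, 0.11], 0.61)]
top hammer [([0.554, 0.147, 0.0], 0.79)]
top pincers [([0.443, 0.093, 0.001], 0.65)]
top marker [([0.338, 0.253, 0.004], 0.62)]
```

View pics/z_top.png

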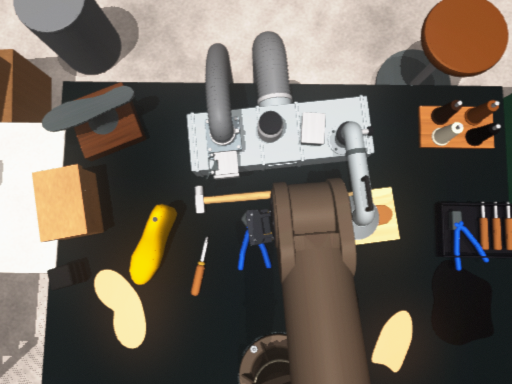

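```bash
python3 -c "
from h import *
st(); print(arm.sign_off())"
```

```text
23.575 [ 0.4621 -0.0017  0.5227] rv [-1.3174  1.1355  1.3173] F [-0.2321  0.2298 -0.2267] 0.9916479659151453
the job is handed in; nothing more can be done
None
```

The slide gate is shut with its catch in, the fume hood hangs over the outsole, and the job was handed in at about 23.6 s.

- **Gate:** I pushed it with closed fingers. The force dropped to about 1 N as the tooth passed the catch, then rose to 24 N on the stop. A close-up afterwards showed the catch roller in behind the tooth.
- **Hood:** I gripped the handle, swung the arm about 41° and let go. The last check put the hood mouth at 188.3° round the pivot and the sole at 188.2°. Their centres agree to within about 2 mm.
- **Other things:** The last, jar, tin, hammer, pincers and marker all read within about 5 mm of where they started. The robot is clear of everything.

**One check disagreed slightly:** the networks' final readings put the gate's push face about 5 mm short of its nominal shut position. That is about the error of those readings, and I trusted the force on the stop and the visible catch instead.

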